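# Turn a nested tote half round and stack it on a filled one

## Task

Lift the spare parts tote with the lifting post out of the empty tote it is nested in, turn it half round, and stack it on the tote of transformers on the metal stand, so that its four lugs sit fully home in the shallow seats, level, and it is let go there. Feel gently for the seats, without dropping it or pressing hard, because the filled tote may be locked anywhere along its short slide; leave the empty tote and the other things where they are.

Things in the scene. Friction and masses are not known exactly. Their poses are not given: they have to be found in the camera images.
- tote_mid (a point): Centre (half-way up) of the spare tote: open grey plastic tote, 0.25 to 0.4 kg, body 156 x 84 x 70 mm (x, y, z), walls and floor 4 mm; x along its length, z up. Starts nested in the empty tote the same way round, underside 16 mm above that tote's underside; lifts straight out (play 3 mm in x, 4 mm in y), clear after 54 mm.
- tote_post (a point): Top centre of the spare tote's lifting post, the place to grip it from above: a square plastic post, 20 x 20 mm, rising from the middle of the tote's floor to 4 mm below the rim (31 mm above tote_mid), sides facing the tote's x and y. It can be gripped along x (64 mm free on each side) or along y (28 mm free on each side). Same axes as tote_mid.
- tote_lugs (a point): Centre of the spare tote's underside, level with the undersides of its four lugs (35 mm below tote_mid, same axes). Each lug is 14 mm along x and 22 mm high and sticks out 12 mm from a long side wall; on both sides there is one at x = +66 and one at x = -22 mm.
- empty_tote: Loose grey tote, 184 x 112 x 70 mm, walls 10 mm, 0.45 kg; origin at the centre of its underside, x along it, z up. Each long wall has two deep slots, 20 mm wide, at x = +66 and -22 mm, down to 16 mm from the underside (lugs sink in: nesting), and two shallow seats in the rim, 18 mm wide, 6 mm deep, at x = -66 and +22 mm (half turned, lugs stand on them: stacking).
- stand: Fixed steel stand, 230 x 100 mm; origin at the centre of its underside on the bench, x along it, z up. It carries the filled tote, same shape, slots and seats as the empty tote, axes parallel to the stand's, underside 30 mm above the origin. Centred in y, but along x locked stiffly anywhere from -12 to +12 mm off centre: not reported, to be found by touch or sight.
- stand_rim (a point): Point of the stand frame 100 mm above its origin, level with the filled tote's rim. Seat floors are 6 mm lower. A stacked tote, its x opposite to the stand's, has tote_mid 29 mm above this point when home in the seats, 35 mm when resting on the rim beside them; the wrong way round it sinks onto the transformers inside (tops 28 mm below the rim).
- meter_mid (a point): Bystander: black hand multimeter lying flat, 90 x 160 x 35 mm, loose; point at its centre.
- spool_mid (a point): Bystander: empty grey wire spool standing on end, 60 mm diameter, 44 mm high, loose; point at its centre.
- screwdriver_grip (a point): Bystander: screwdriver lying on the bench, loose; point on its handle.
- jar_mid (a point): Bystander: closed glass jar, 60 mm diameter, 70 mm high, loose; point at its centre.

How it is judged (in metres and radians):
On the way:
1. the spare tote has been lifted out of the empty tote (z of tote_mid in the frame of empty_tote above 0.108 m), for 0.1 s.
At the end, for the whole second after the job is handed in: Spare tote turned half round and stacked: all lugs in the shallow seats (centre 129 mm above the stand's base, +-2.5), within 17 mm lengthwise, 6.5 mm sideways, 5 deg of the stand, level to 2 deg, pressing on it, released, at rest; empty tote within 30 mm of its start (z of tote_mid in the frame of stand between 0.1265 and 0.1315 m and x of tote_mid in the frame of stand between -0.017 and 0.017 m and y of tote_mid in the frame of stand between -0.0065 and 0.0065 m and angle between the x axis of tote_mid and the x axis of stand, either way round below 0.09 rad and angle between tote_mid's own z axis and vertical below 0.035 rad and contact force between tote and stand above 0.5 N and contact force between tote and the fingers below 0.1 N and linear speed of tote below 0.01 m/s and distance of empty_tote from where it was at the start of the episode below 0.03 m); the robot touches nothing.
It fails at once if the spare tote is dropped or pressed on the filled tote with more than 40 N (contact force between tote and stand above 40 N).
It fails at once if the empty tote is shoved or dragged more than 40 mm (distance of empty_tote from where it was at the start of the episode above 0.04 m).
It fails at once if a bystander is moved more than 30 mm (distance of any of spool_mid, meter_mid, jar_mid, screwdriver_grip from where it was at the start of the episode above 0.03 m).
It also fails if it takes over 64 s, if anything falls off the work surface, if the arm or the gripper's body presses on something with over 40 N, if the wrist force passes 120 N, or if a joint passes its speed limit or range.

## Robot

A 6-joint arm with a two-finger parallel gripper is mounted at the origin on the work surface. World frame = base frame: x ahead of the robot, y to its left, z up, the work surface at z = 0. Lengths are in mm, angles in rad, forces in N, time in s.
With the tool pointing down it reaches from about 350 to 850 mm from the base axis. Payload 8.1 kg.
Tool frame: the origin (TCP) lies midway between the tips of the shut fingers; the grasp point (between the pads) lies 19 mm behind it; z points along the fingers, y is the line along which they close (so a half turn about z gives the same grasp; the last joint's range is limited). The gripper opens to 85 mm and grips with 20 to 120 N. Pads are 22 mm wide; open, the fingers measure 114 mm over their backs; the gripper's body (76 mm by 85 mm) begins 54 mm behind the grasp point. The pads swing forward as they close: fully open they stand 13 mm farther back than shut.
Start: joints at [-1.421, 0.13, 1.488, -0, 1.523, -0.085], TCP at [139.609, -583.536, 231.292] pointing down, gripper open.
Joint ranges: [-2.96, 2.96], [-0.89, 2.26], [0.02, 2.5], [-1.34, 4.48], [0, 2.73], [-2.66, 2.66]. Speed limits (rad/s): [2.39, 2.39, 2.79, 3.14, 3.14, 3.14].

## Interface

Orientations are given as a unit quaternion [x, y, z, w].
In Python, from station import ctrl, imaging gives the robot as it stands.
- The arm moves only by the tool send_rows, never from a script. Its argument "targets" is one flat list of numbers, 7 for each row, row after row: the shift along the tool's x, y, z as a fraction of full scale, then the turn, a rotation vector about the tool's x, y, z as a fraction of full scale, then the opening, from 0 (shut) to 1 (fully open). In form: [dx, dy, dz, rx, ry, rz, claw, dx, dy, dz, rx, ry, rz, claw, ...]. A call has 1 to 5 rows; each row is the pose to reach, as a shift and turn from the pose commanded when the call began, along the tool's axes at that moment; what a row does not reach only later rows make up. Full scale, the value 1, is 500 mm for a shift and 90 degrees for a turn. A row lasts 1/8 s, in which the tool goes at most 62.5 mm and 10.7 degrees, less where a joint would pass 70% of its speed; a pose out of reach is approached as far as the arm can. A call with a number of a shift or a turn outside -1 to 1 is refused whole. A call with a gripper value outside its range is refused whole. The fingers move at their own pace and stop on an object; "newtons" is the grip in N (left out, the last holds). Time passes only in rows, so rows that repeat a pose let the fingers close. It gives the time, the measured TCP pose, the force, the opening and the grip force at its end, in the units of the state.
- ctrl.sense(): the state, without advancing time (a new reading comes with each control period).
- imaging.camera(name): name is "scene" or "top" or "wrist"; returns a dict with "pixels" (480x640x3 uint8, red, green, blue), "camera_matrix" (3x3 intrinsics, pixels), "position" and "attitude" of the camera in the world. Camera axes: x right, y down, z forward; pixel columns grow to the right and rows downward; lengths in mm; the calibration is good to about 2 mm. The wrist camera is an equidistant fisheye: a pixel r from the principal point sees the ray r / f radians off the axis. A picture is of the moment at which its call begins. There is no depth.
- ctrl.finish_job(): hands the job in; it is judged then, once.
The state is a dict: "clock": time; "joint_positions": joint angles; "joint_vel": joint speeds; "joint_torque": joint torques, N m; "tool_pos": TCP position; "eef_rot": TCP orientation; "contact_force": force on the tool from outside, world axes, zero at the start; "torque": the same for the moment, N m; "width": finger opening in mm; "finger_force": force on a finger pad.
Only numpy, scipy, OpenCV 4.12 (cv2) and the standard library are available. Lean on these libraries where they do the work, as an engineer would, in place of code of your own. Each camera call takes 0.05 s, during which the arm holds its last target. There are 200 camera calls.

## Working session

There is one attempt and no reset: what is moved stays moved. The work goes in short steps, Python scripts to look and compute and a tool call to move; the robot and the scene stay as the last step left them, time stands still between calls to the robot, and variables do not carry over. Pictures are saved under pics/ and viewed, at most 10 in all, crops included, and the job is handed in when it is done.

Besides the shell and the picture viewer there is one more tool, called after "Call:" as a command line: name --argument value ..., lists and objects as JSON in quotes. send_rows: Moves the arm, as the interface text tells. Shift numbers are shares of 500 mm and turn numbers shares of 90 degrees, none past 1 either way. Its arguments: {"type":"object","properties":{"targets":{"type":"array"},"newtons":{"type":"number"}},"required":["targets"]}

```bash
mkdir -p pics; cat > h.py <<'E'
import numpy as np, cv2
from scipy.spatial.transform import Rotation as R
from station import ctrl, imaging
def rot(a):
    a=np.array(a,float)
    return a if a.shape==(3,3) else R.from_quat(a).as_matrix()
def ray(c,u,v,fish=False):
    K=np.array(c["camera_matrix"]);x=(u-K[0,2])/K[0,0];y=(v-K[1,2])/K[1,1]
    if fish:
        r=np.hypot(x,y);d=np.array([x/r*np.sin(r),y/r*np.sin(r),np.cos(r)]) if r>0 else np.array([0,0,1.])
    else: d=np.array([x,y,1.])
    return np.array(c["position"],float),rot(c["attitude"])@d
def onz(c,u,v,z,fish=False):
    p,d=ray(c,u,v,fish); return p+d*(z-p[2])/d[2]
def snap(n,f):
    c=imaging.camera(n); cv2.imwrite(f"pics/{f}.png",c["pixels"][:,:,::-1]); np.save(f"pics/{f}.npy",c,allow_pickle=True); return c
def load(f): return np.load(f"pics/{f}.npy",allow_pickle=True).item()
E
python3 - <<'E'
from h import *
for n in ("top","scene"):
    c=snap(n,n+"0"); print(n,c["position"],c["attitude"],c["camera_matrix"])
print(ctrl.sense())
E
```

```text
top [ 382.5609785    20.93039373 1336.56472842] [ 0.71323686 -0.69554238  0.05771847 -0.06467267] [[580.71515902   0.         316.93080238]
 [  0.         580.71515902 244.39271101]
 [  0.           0.           1.        ]]
scene [1020.55864914 -740.17494563  629.4435369 ] [ 0.84764517  0.20588641 -0.11703824 -0.47477416] [[469.47693126   0.         318.72310113]
 [  0.         469.47693126 230.41248951]
 [  0.           0.           1.        ]]
{'clock': 0.1, 'joint_positions': array([-1.42140402e+00,  1.31071881e-01,  1.48915909e+00,  2.48701514e-06,
        1.52303628e+00, -8.54077611e-02]), 'joint_vel': array([-7.21166410e-04, -1.43022592e-03, -3.12784038e-03, -9.88773219e-05,
       -4.69538258e-04, -1.93112811e-04]), 'joint_torque': array([-2.60297247e-04, -5.70950282e+01, -5.01943445e+01, -3.71423357e-04,
        7.99123227e-03,  2.37080934e-05]), 'tool_pos': array([ 139.53248562, -583.03573468,  230.36377074]), 'eef_rot': array([ 9.93116187e-01,  1.17130435e-01, -2.55411830e-05, -8.36912116e-04]), 'contact_force': array([ 0.136287  ,  0.08269298, -0.18397382]), 'torque': array([ 0.00017956, -0.04551836, -0.0149374 ]), 'finger_force': 0.0, 'width': 85.51717576875102}
```

View pics/top0.png

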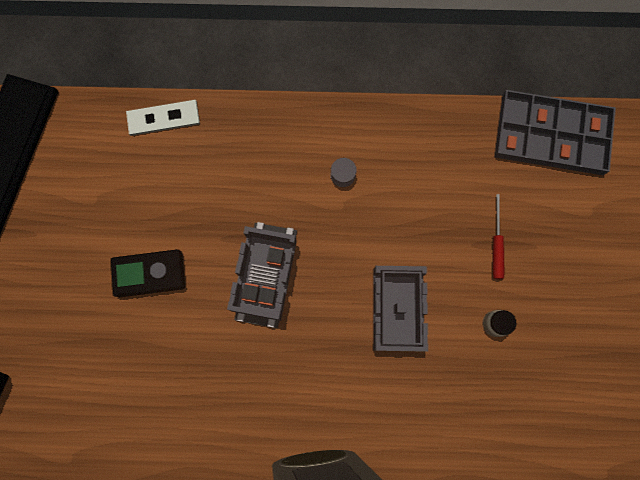

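View pics/scene0.png

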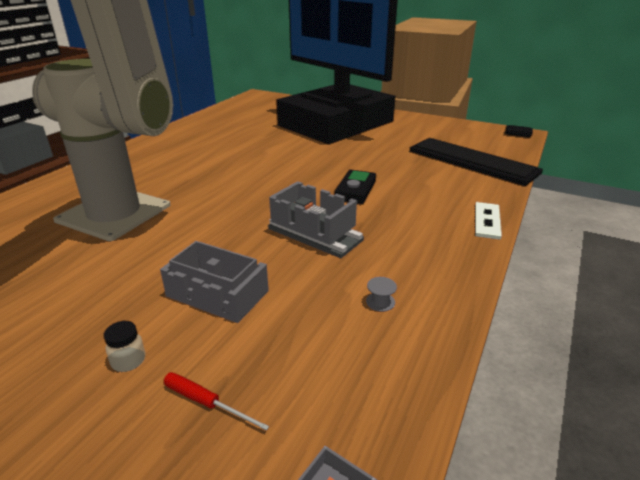

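The top view shows the nested totes at (400,310), the filled tote on its stand at (265,275), the spool at (343,172), the meter at (148,273), the jar at (500,323) and the screwdriver at (498,240). The scene view shows the same layout, with the nested pair at (215,278) and the stand at (315,215).

```bash
python3 - <<'E'
from h import *
c=load("top0");im=c["pixels"][:,:,::-1].astype(float)
g=np.clip((im)*2.2,0,255).astype(np.uint8)
a=cv2.resize(g[215:335,220:310],None,fx=4.4,fy=4.4,interpolation=cv2.INTER_CUBIC)
b=cv2.resize(g[250:370,360:450],None,fx=4.4,fy=4.4,interpolation=cv2.INTER_CUBIC)
cv2.imwrite("pics/crop1.png",np.hstack([a,b])); print(a.shape)
for u,v,z in [(400,310,70),(265,275,100),(343,172,40),(148,273,35),(500,323,70)]: print(onz(c,u,v,z).round(0))
E
```

```text
(528, 396, 3)
[ 464. -148.   70.]
[530. 146. 100.]
[781. -19.  40.]
[535. 417.  35.]
[ 442. -363.   70.]
```

View pics/crop1.png

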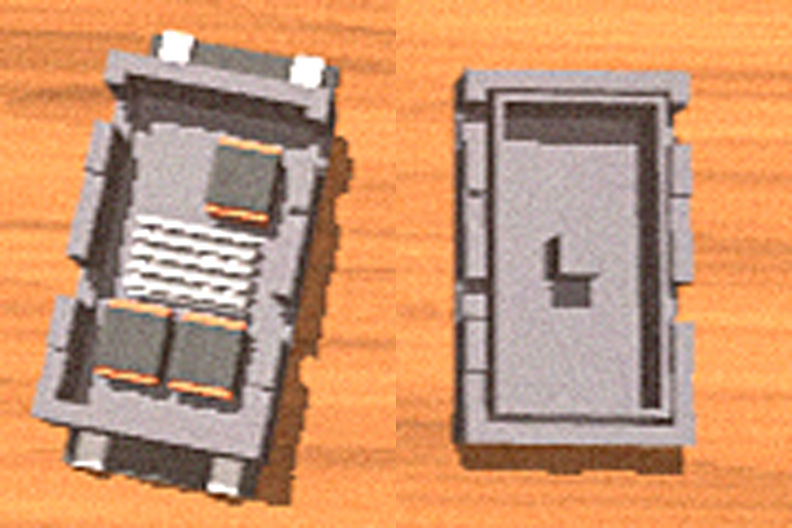

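The crop (4.4x) shows the rim corners of the filled tote at about (107,55), (332,108), (265,458) and (35,415). The empty tote's are about (466,72), (692,72), (694,442) and (464,442). In both totes the deep gaps are near the upper end and just below the middle, so both x axes point up in the image.

```bash
python3 - <<'E'
from h import *
c=load("top0")
def P(u,v,ou,ov,z): return onz(c,(u+.5)/4.4-.5+ou,(v+.5)/4.4-.5+ov,z)[:2]
for n,pts,ou,ov,z in [("filled",[(107,55),(332,108),(265,458),(35,415)],220,215,100),("empty",[(466-396,72),(692-396,72),(694-396,442),(464-396,442)],360,250,70),("spare",[(491-396,89),(672-396,89),(672-396,420),(491-396,420)],360,250,86)]:
    p=np.array([P(u,v,ou,ov,z) for u,v in pts]); l=(p[0]+p[1]-p[2]-p[3])/2; w=(p[1]+p[2]-p[0]-p[3])/2
    print(n,p.mean(0).round(1),"L",np.linalg.norm(l).round(1),"W",np.linalg.norm(w).round(1),"yaw",np.degrees(np.arctan2(l[1],l[0])).round(2),np.degrees(np.arctan2(w[0],-w[1])).round(2))
# stand end feet (white): centre at z~30
print([P(u,v,220,215,30).round(1) for u,v in [(177,46),(307,70),(90,450),(224,475)]])
s=ctrl.sense();M=rot(s["eef_rot"]);print(M.round(3))
d=np.array([464-s["tool_pos"][0],-148-s["tool_pos"][1],230-s["tool_pos"][2]]);print("shift",(M.T@d/500).round(3))
E
```

```text
filled [533.7 152.9] L 176.9 W 113.9 yaw -8.62 -10.55
empty [ 469.6 -150.1] L 181.9 W 112.3 yaw 0.04 1.45
spare [ 469.5 -149.2] L 160.7 W 88.1 yaw 0.03 1.45
[array([653. , 169.2]), array([641.9, 100.8]), array([442.3, 204.5]), array([431.4, 135.8])]
[[ 0.973  0.233 -0.   ]
 [ 0.233 -0.973  0.002]
 [ 0.    -0.002 -1.   ]]
shift [ 0.834 -0.695  0.002]
```

Call:
send_rows --targets '[0.084,-0.069,0,0,0,0.02,0.42,0.168,-0.138,0,0,0,0.04,0.42,0.252,-0.207,0,0,0,0.06,0.42,0.336,-0.276,0,0,0,0.08,0.42,0.42,-0.345,0,0,0,0.1,0.42]'

```text
clock: 0.72
tool_pos: [304.3, -365.2, 230.9]
eef_rot: [0.999, 0.038, -0.0, -0.0]
contact_force: [0.5, -0.1, -0.4]
width: 36.1
finger_force: 0.0
```

```bash
cat > sh.py <<'E'
import sys
from h import *
# args: x y z yaw(deg): shift in tool axes and turn
s=ctrl.sense();M=rot(s["eef_rot"]);x,y,z,w=map(float,sys.argv[1:5])
T=np.array([[np.cos(np.radians(w)),np.sin(np.radians(w)),0],[np.sin(np.radians(w)),-np.cos(np.radians(w)),0],[0,0,-1]])
d=np.array([x,y,z])-s["tool_pos"]
print(s["clock"],s["tool_pos"].round(1),"yaw",np.degrees(np.arctan2(M[1,0],M[0,0])).round(2),"F",s["contact_force"].round(1),"w",round(s["width"],1),s["finger_force"],"j6",s["joint_positions"][5])
print("shift",(M.T@d/500).round(4),"turn",(R.from_matrix(M.T@T).as_rotvec()/(np.pi/2)).round(4))
E
python3 sh.py 469 -149 210 0.7
```

```text
0.725 [ 304.3 -365.2  230.9] yaw 4.37 F [ 0.5 -0.1 -0.4] w 36.1 0.0 j6 0.5103646136350887
shift [ 0.3614 -0.4061  0.042 ] turn [-0.0003  0.0001  0.0408]
```

Call:
send_rows --targets '[0.072,-0.081,0.008,0,0,0.008,0.42,0.144,-0.162,0.016,0,0,0.016,0.42,0.216,-0.243,0.024,0,0,0.025,0.42,0.29,-0.325,0.032,0,0,0.033,0.42,0.361,-0.406,0.042,0,0,0.041,0.42]'

```text
clock: 1.35
tool_pos: [468.6, -148.8, 210.0]
eef_rot: [1.0, 0.007, -0.0, 0.0]
contact_force: [1.1, 0.0, 0.3]
width: 35.5
finger_force: 0.0
```

Call:
send_rows --targets '[0,0,0,0,0,0,0.42,0,0,0,0,0,0,0.42]'

```text
clock: 1.6
tool_pos: [467.5, -150.4, 209.9]
eef_rot: [1.0, 0.007, -0.001, 0.0]
contact_force: [-0.7, -0.1, 0.1]
width: 36.1
finger_force: 0.0
```

```bash
python3 - <<'E'
from h import *
c=snap("wrist","w0");print(c["position"],rot(c["attitude"]).round(3),c["camera_matrix"])
E
python3 sh.py 469 -149 210 0.7
```

```text
[ 544.37058241 -148.5855425   352.84453643] [[ 0.016 -0.955 -0.296]
 [-1.    -0.015 -0.005]
 [ 0.     0.296 -0.955]] [[371.64829954   0.         319.1071798 ]
 [  0.         371.64829954 242.07089753]
 [  0.           0.           1.        ]]
1.65 [ 467.4 -151.1  210.1] yaw 0.75 F [-0.4  0.6  0.2] w 36.0 0.0 j6 1.1411066448277436
shift [ 0.0032 -0.0041  0.0002] turn [0.0001 0.0004 0.0005]
```

View pics/w0.png

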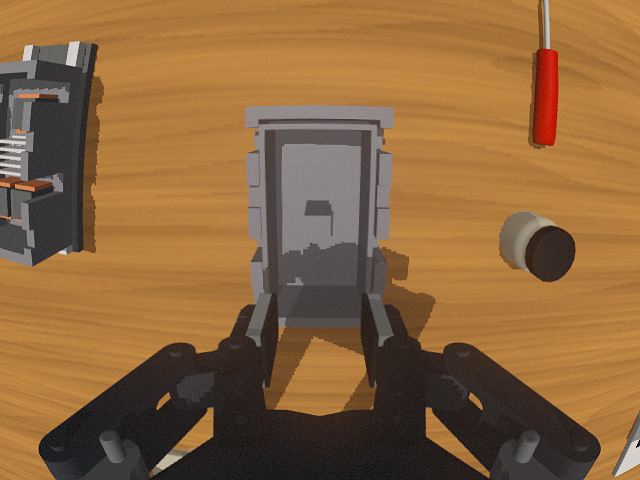

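The wrist view shows the spare tote between the fingers, with the post top around (305–332, 201–215). The spare tote's rim runs from about (264,126) to (378,126), and the filled tote is at the left.

```bash
python3 - <<'E'
from h import *
c=load("w0")
im=c["pixels"][:,:,::-1].astype(float)
cv2.imwrite("pics/w0c.png",cv2.resize(np.clip(im[95:345,235:405]*1.3,0,255).astype(np.uint8),None,fx=2.4,fy=2.4,interpolation=cv2.INTER_CUBIC))
for u,v in [(305,201),(332,201),(332,215),(305,215)]: print(onz(c,u,v,82,1).round(1))
E
```

```text
[ 492.1 -139.    82. ]
[ 492.4 -159.    82. ]
[ 481.7 -159.3   82. ]
[ 481.4 -139.1   82. ]
```

View pics/w0c.png

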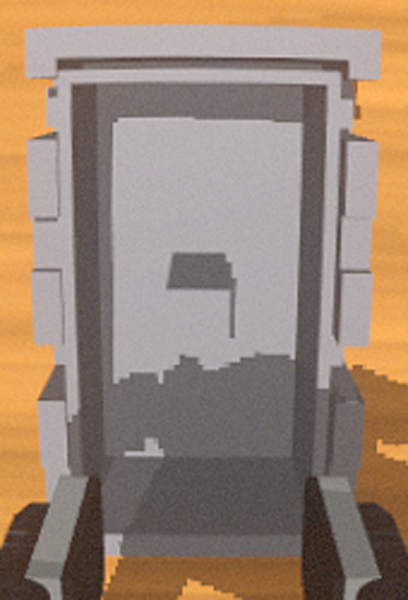

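The brightened crop shows the shaded patch is the +x face of the post. Its lower edge at crop (166–235, 289) is the post top's near edge, and the line at right runs on to (235,338), the far edge of the top.

```bash
python3 - <<'E'
from h import *
c=load("w0")
def P(u,v,z): return onz(c,(u+.5)/2.4-.5+235,(v+.5)/2.4-.5+95,z,1).round(1)
print([P(*p,82)for p in[(166,289),(235,290),(235,338)]])
print("base",[P(*p,20)for p in[(174,253),(226,253)]])
print("rim z86",[P(*p,86)for p in[(58,70),(349,70),(72,84),(340,84)]])
print("empty z70",[P(*p,70)for p in[(24,28),(380,30)]])
E
python3 sh.py 471 -149 50 0.4
```

```text
[array([ 481.3, -138.3,   82. ]), array([ 481.3, -159.8,   82. ]), array([ 465.7, -160.2,   82. ])]
base [array([ 480.9, -138.9,   20. ]), array([ 481.2, -158.6,   20. ])]
rim z86 [array([ 549. , -105.7,   86. ]), array([ 550.4, -192. ,   86. ]), array([ 544.7, -109.9,   86. ]), array([ 546.1, -189.4,   86. ])]
empty z70 [array([563.1, -92.1,  70. ]), array([ 564.2, -204.2,   70. ])]
1.65 [ 467.4 -151.1  210.1] yaw 0.75 F [-0.4  0.6  0.2] w 36.0 0.0 j6 1.1411066448277436
shift [ 0.0074 -0.0041  0.3202] turn [0.0001 0.0004 0.0039]
```

Call:
send_rows --targets '[0.004,0,0.06,0,0,0,0.42,0.004,0,0.12,0,0,0,0.42,0.004,0,0.18,0,0,0,0.42,0.004,0,0.2,0,0,0,0.42,0.004,0,0.2,0,0,0,0.42]'

```text
clock: 2.28
tool_pos: [469.3, -151.2, 110.2]
eef_rot: [1.0, 0.006, -0.0, -0.0]
contact_force: [0.3, 1.1, 0.6]
width: 35.8
finger_force: 0.0
```

```bash
python3 sh.py 471 -149 51 0.7; python3 - <<'E'
from h import *
import time
c=snap("wrist","w1")
im=c["pixels"][:,:,::-1].astype(float)
cv2.imwrite("pics/w1c.png",cv2.resize(np.clip(im[140:380,200:440]*1.6,0,255).astype(np.uint8),None,fx=2.4,fy=2.4,interpolation=cv2.INTER_CUBIC))
E
python3 sh.py 471 -149 51 0.7
```

```text
2.275 [ 469.3 -151.2  110.2] yaw 0.68 F [0.3 1.1 0.6] w 35.8 0.0 j6 1.1433513023801776
shift [ 0.0035 -0.0042  0.1185] turn [-0.0002  0.0005 -0.0002]
2.325 [ 470.1 -151.3  111.2] yaw 0.7 F [-0.6  0.1  0.4] w 36.3 0.0 j6 1.1434030638656876
shift [ 0.0018 -0.0045  0.1204] turn [ 0.0003 -0.0005  0.    ]
```

View pics/w1c.png

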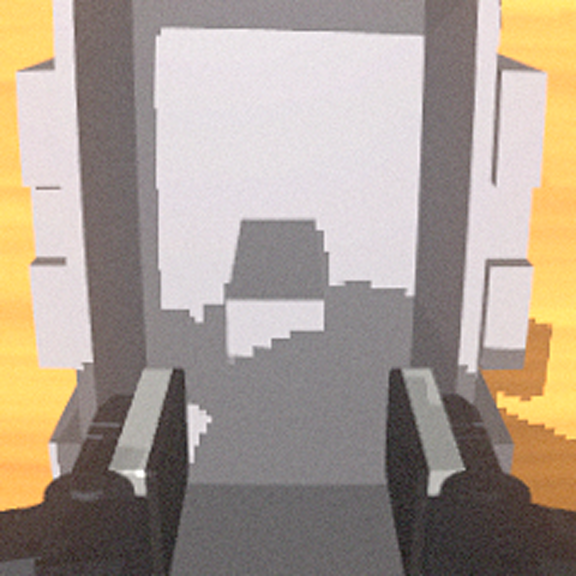

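The wrist crop shows the post top centred at column 276 and the finger gap at column 288, so the tool needs to move about 2 mm in +y. The fingers are otherwise clear of the walls.

Call:
send_rows --targets '[0.003,-0.004,0.04,0,0,0,0.42,0.003,-0.004,0.08,0,0,0,0.42,0.003,-0.004,0.119,0,0,0,0.42,0.003,-0.004,0.119,0,0,0,0.42]'

```text
clock: 2.82
tool_pos: [471.1, -148.5, 50.9]
eef_rot: [1.0, 0.007, -0.0, -0.0]
contact_force: [0.3, -0.4, 0.2]
width: 35.4
finger_force: 0.0
```

Call:
send_rows --targets '[0,0,0,0,0,0,0,0,0,0,0,0,0,0,0,0,0,0,0,0,0,0,0,0,0,0,0,0]' --newtons 40

```text
clock: 3.32
tool_pos: [472.6, -149.1, 52.6]
eef_rot: [1.0, 0.007, 0.001, 0.001]
contact_force: [-0.3, -0.1, 6.4]
width: 19.3
finger_force: 40.5
```

Call:
send_rows --targets '[0,0,-0.02,0,0,0,0,0,0,-0.05,0,0,0,0,0,0,-0.09,0,0,0,0,0,0,-0.14,0,0,0,0,0,0,-0.18,0,0,0,0]'

```text
clock: 3.95
tool_pos: [471.7, -148.6, 142.8]
eef_rot: [1.0, 0.007, 0.001, 0.0]
contact_force: [0.3, -0.6, -2.9]
width: 19.6
finger_force: 39.4
```

Call:
send_rows --targets '[0,0,-0.05,0,0,0,0,0,0,-0.09,0,0,0,0,0,0,-0.09,0,0,0,0]'

```text
clock: 4.32
tool_pos: [472.6, -149.0, 188.5]
eef_rot: [1.0, 0.007, 0.002, 0.001]
contact_force: [0.1, 0.2, -3.1]
width: 19.7
finger_force: 39.5
```

```bash
python3 - <<'E'
from h import *
c=snap("scene","s1");t=snap("top","t1");w=snap("wrist","w2")
a=c["pixels"][100:340,120:440,::-1];b=t["pixels"][190:370,210:450,::-1]
f=lambda i,s:cv2.resize(np.clip(i.astype(float)*1.8,0,255).astype(np.uint8),s)
cv2.imwrite("pics/m1.png",np.hstack([f(a,(400,300)),f(b,(400,300))]))
E
python3 sh.py 533 152 200 170.5
```

```text
4.475 [ 470.8 -148.2  184.9] yaw 0.77 F [-1.1 -0.1 -3.7] w 19.2 39.468918442726135 j6 1.1485751057683775
shift [ 0.1323 -0.5987 -0.03  ] turn [-1.2000e-03 -4.0000e-04 -1.8859e+00]
```

View pics/m1.png

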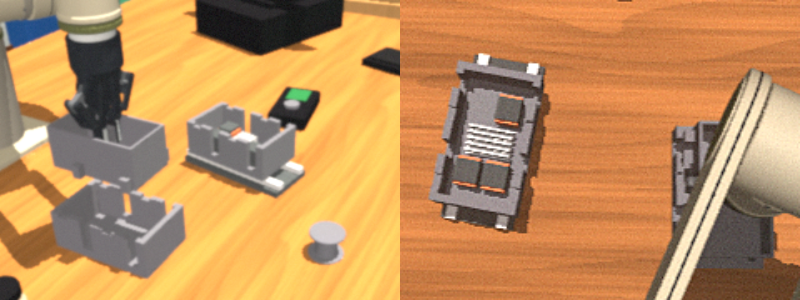

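The combined picture shows the spare tote lifted clear and level above the empty tote. The filled tote on its stand is undisturbed, at right-hand crop (488,150). I'll move part of the way over and look at it with the wrist camera.

Call:
send_rows --targets '[0.01,-0.06,-0.02,0,0,0,0,0.03,-0.13,-0.04,0,0,0,0,0.06,-0.2,-0.04,0,0,0,0,0.06,-0.22,-0.04,0,0,0,0,0.06,-0.22,-0.04,0,0,0,0]'

```text
clock: 5.1
tool_pos: [499.1, -37.7, 204.6]
eef_rot: [1.0, 0.007, -0.001, -0.0]
contact_force: [0.9, -0.7, -2.5]
width: 19.2
finger_force: 39.9
```

Call:
send_rows --targets '[0,0,0,0,0,0,0,0,0,0,0,0,0,0]'

```text
clock: 5.35
tool_pos: [499.6, -39.0, 205.6]
eef_rot: [1.0, 0.006, -0.0, 0.0]
contact_force: [-0.3, 0.1, -3.6]
width: 19.4
finger_force: 39.9
```

```bash
python3 - <<'E'
from h import *
w=snap("wrist","w3");im=w["pixels"][:,:,::-1].astype(float)
print(w["position"])
K=np.array(w["camera_matrix"]);A=rot(w["attitude"])
def pr(p):
    d=A.T@(np.array(p)-w["position"]);th=np.arctan2(np.hypot(d[0],d[1]),d[2]);r=th*K[0,0]/np.hypot(d[0],d[1]);return K[0,2]+d[0]*r,K[1,2]+d[1]*r
print(pr([534,152,100]))
u,v=map(int,pr([534,152,100]));x0=max(0,u-110);y0=max(0,v-100)
print(x0,y0)
cv2.imwrite("pics/w3c.png",cv2.resize(np.clip(im[y0:y0+200,x0:x0+220]*1.5,0,255).astype(np.uint8),None,fx=3,fy=3,interpolation=cv2.INTER_CUBIC))
E
```

```text
[576.3526747  -37.28556607 348.60556871]
(np.float64(78.15006511429391), np.float64(197.08972461621852))
0 97
```

View pics/w3c.png

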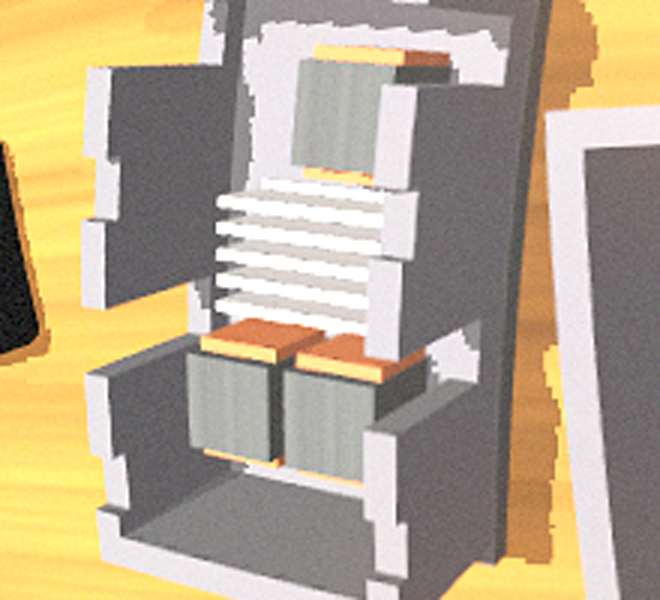

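The wrist crop shows the rim of the filled tote clearly. The wall blocks end at (402,85), (397,190), (388,258), (383,360) and (380,433) on the right wall, and at (100,67), (98,157), (94,220), (94,307) and (98,373) on the left wall. These are the edges at x = 56, 31, 13, -12 and -32 mm.

```bash
python3 - <<'E'
from h import *
from scipy.optimize import least_squares
c=load("w3")
X=[56,31,13,-12,-32]
Rr=[(402,85),(397,190),(388,258),(383,360),(380,433)];L=[(100,67),(98,157),(94,220),(94,307),(98,373)]
m=np.array([[x,-51] for x in X]+[[x,51] for x in X],float)
p=np.array([onz(c,(u+.5)/3-.5,(v+.5)/3-.5+97,100,1)[:2] for u,v in Rr+L])
def T(q):
    a=q[2];return m@np.array([[np.cos(a),-np.sin(a)],[np.sin(a),np.cos(a)]]).T+q[:2]
r=least_squares(lambda q:(T(q)-p).ravel(),[534,152,-.16],loss='soft_l1');q=r.x
print("filled",q[:2].round(1),np.degrees(q[2]).round(2));print((T(q)-p).round(1).tolist())
# post/held tote offset: post top now, held yaw
s=ctrl.sense();print(s["tool_pos"],c["position"]-s["tool_pos"])
E
python3 sh.py 534 152 205 170.5
```

```text
filled [538.1 154.7] -9.33
[[-0.2, -0.1], [0.5, 1.2], [-0.6, 0.2], [0.5, -0.0], [-0.1, -0.4], [0.1, -0.9], [0.3, 0.6], [-0.1, -0.3], [0.0, -0.4], [-0.4, 0.4]]
[499.73143112 -38.90418674 205.70706626] [ 76.62124358   1.61862067 142.89850245]
5.4 [499.7 -38.9 205.7] yaw 0.69 F [-0.2 -0.7 -3.3] w 19.3 39.94436860084534 j6 1.3788551678989176
shift [ 0.0731 -0.381   0.0014] turn [-1.0000e-04  1.0000e-04 -1.8868e+00]
```

Call:
send_rows --targets '[0.01,-0.04,0,0,0,-0.08,0,0.02,-0.08,0,0,0,-0.18,0,0.03,-0.12,0,0,0,-0.29,0,0.04,-0.16,0,0,0,-0.4,0,0.05,-0.2,0,0,0,-0.5,0]'

```text
clock: 6.02
tool_pos: [523.8, 62.3, 205.8]
eef_rot: [0.92, 0.391, 0.0, 0.0]
contact_force: [-0.3, -1.0, -3.3]
width: 19.0
finger_force: 40.1
```

Call:
send_rows --targets '[0,0,0,0,0,-0.11,0,0,0,0,0,0,-0.22,0,0,0,0,0,0,-0.33,0,0,0,0,0,0,-0.44,0,0,0,0,0,0,-0.55,0]'

```text
clock: 6.65
tool_pos: [523.6, 61.6, 205.8]
eef_rot: [0.672, 0.74, -0.0, 0.0]
contact_force: [0.3, 0.0, -3.1]
width: 19.4
finger_force: 40.1
```

Call:
send_rows --targets '[0,0,0,0,0,-0.11,0,0,0,0,0,0,-0.22,0,0,0,0,0,0,-0.33,0,0,0,0,0,0,-0.43,0,0,0,0,0,0,-0.5,0]'

```text
clock: 7.28
tool_pos: [523.6, 61.6, 205.8]
eef_rot: [0.338, 0.941, -0.0, 0.0]
contact_force: [-0.6, -0.2, -3.4]
width: 19.6
finger_force: 40.1
```

```bash
python3 sh.py 538.1 154.7 205 170.67
```

```text
7.275 [523.6  61.6 205.8] yaw 140.46 F [-0.6 -0.2 -3.4] w 19.6 40.11909306049347 j6 -0.8607298060924615
shift [0.0962 0.162  0.0016] turn [-1.000e-04  0.000e+00 -3.357e-01]
```

Call:
send_rows --targets '[0.025,0.04,0,0,0,-0.1,0,0.05,0.085,0,0,0,-0.2,0,0.075,0.13,0,0,0,-0.29,0,0.096,0.162,0,0,0,-0.336,0,0.096,0.162,0,0,0,-0.336,0]'

```text
clock: 7.9
tool_pos: [538.5, 155.8, 205.7]
eef_rot: [0.082, 0.997, 0.0, -0.0]
contact_force: [-0.1, 0.0, -1.7]
width: 19.5
finger_force: 40.2
```

Call:
send_rows --targets '[0,0,0.04,0,0,0,0,0,0,0.08,0,0,0,0,0,0,0.08,0,0,0,0]'

```text
clock: 8.28
tool_pos: [536.2, 154.1, 162.0]
eef_rot: [0.083, 0.997, -0.001, -0.003]
contact_force: [-1.1, 0.4, -4.2]
width: 19.2
finger_force: 40.1
```

```bash
python3 sh.py 538.1 154.7 145 170.67; python3 - <<'E'
from h import *
w=snap("wrist","w4");im=w["pixels"][:,:,::-1].astype(float)
cv2.imwrite("pics/w4c.png",np.clip(im*1.5,0,255).astype(np.uint8))
E
python3 sh.py 538.1 154.7 145 170.67
```

```text
8.275 [536.2 154.1 162. ] yaw 170.43 F [-1.1  0.4 -4.2] w 19.2 40.078818798065186 j6 -1.215688072780243
shift [-0.0038  0.0018  0.034 ] turn [-0.0014 -0.0037 -0.0027]
8.325 [537.1 154.5 163.7] yaw 170.45 F [ 0.   0.  -1.7] w 19.3 40.0852507352829 j6 -1.2157329027962096
shift [-0.002   0.0009  0.0373] turn [-0.0009 -0.0023 -0.0025]
```

View pics/w4c.png

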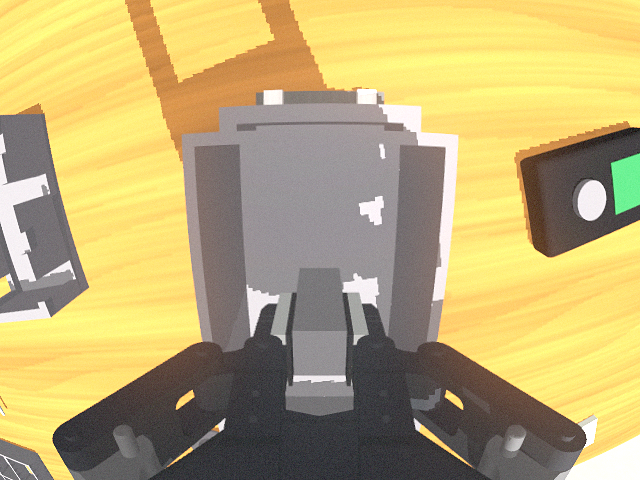

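The wrist picture shows the held tote square over the filled tote. The spare tote's end spans (183–457) and the filled tote's end spans (219–421), both centred at column 320.

Call:
send_rows --targets '[0,0,0.016,0,0,0,0,0,0,0.03,0,0,0,0,0,0,0.042,0,0,0,0,0,0,0.042,0,0,0,0,0,0,0.042,0,0,0,0]'

```text
clock: 8.95
tool_pos: [538.6, 155.3, 145.0]
eef_rot: [0.083, 0.997, 0.0, 0.0]
contact_force: [0.2, 0.3, -3.9]
width: 19.3
finger_force: 40.2
```

```bash
python3 sh.py 538.1 154.7 135 170.67
```

```text
8.95 [538.6 155.3 145. ] yaw 170.5 F [ 0.2  0.3 -3.9] w 19.3 40.231420397758484 j6 -1.2158713786611228
shift [ 0.0008 -0.0013  0.02  ] turn [ 0.0001  0.0002 -0.0018]
```

Next I'll go down 8 mm slowly, to just above the height where the lugs would touch the rim, and then in small steps.

Call:
send_rows --targets '[0,0,0.004,0,0,0,0,0,0,0.008,0,0,0,0,0,0,0.012,0,0,0,0,0,0,0.015,0,0,0,0,0,0,0.015,0,0,0,0]'

```text
clock: 9.57
tool_pos: [538.3, 155.2, 137.1]
eef_rot: [0.083, 0.997, -0.0, -0.0]
contact_force: [0.1, 0.1, -3.5]
width: 19.3
finger_force: 40.2
```

Call:
send_rows --targets '[0,0,0.001,0,0,0,0,0,0,0.002,0,0,0,0,0,0,0.003,0,0,0,0,0,0,0.004,0,0,0,0,0,0,0.004,0,0,0,0]'

```text
clock: 10.2
tool_pos: [538.8, 155.2, 136.4]
eef_rot: [0.083, 0.997, 0.0, 0.0]
contact_force: [-3.8, -1.4, 5.5]
width: 19.4
finger_force: 41.7
```

```bash
python3 sh.py 538.1 154.7 135 170.67; python3 -c "
from h import *
s=ctrl.sense();M=rot(s['eef_rot']);print(M.T@s['contact_force'],M.T@s['torque'])"
```

```text
10.2 [538.8 155.2 136.4] yaw 170.5 F [-3.8 -1.4  5.5] w 19.4 41.68855547904968 j6 -1.2158702200171891
shift [ 0.0011 -0.0013  0.0029] turn [ 0.0001  0.0005 -0.0019]
[ 3.46895177 -1.98714618 -5.53682256] [ 0.29241668  0.73246751 -0.01319521]
```

Call:
send_rows --targets '[0.001,0,-0.001,0,0,0,0,0.002,0,-0.001,0,0,0,0,0.003,0,-0.001,0,0,0,0,0.004,0,0,0,0,0,0,0.004,0,0.001,0,0,0,0]'

```text
clock: 10.82
tool_pos: [537.6, 155.5, 136.0]
eef_rot: [0.083, 0.997, 0.0, 0.001]
contact_force: [2.8, -3.5, 8.6]
width: 19.3
finger_force: 41.9
```

```bash
python3 sh.py 538.1 154.7 135 170.67; python3 -c "
from h import *
s=ctrl.sense();M=rot(s['eef_rot']);print(M.T@s['contact_force'],M.T@s['torque'])"
```

```text
10.825 [537.6 155.5 136. ] yaw 170.48 F [ 2.8 -3.5  8.6] w 19.3 41.887850761413574 j6 -1.214508262352824
shift [-0.0013 -0.0014  0.0021] turn [ 0.0004  0.0016 -0.0021]
[-3.38831827 -3.00425694 -8.6418248 ] [ 0.01715921 -0.32833372  0.17707819]
```

Call:
send_rows --targets '[-0.001,-0.001,0,0,0,0,0,-0.002,-0.002,0,0,0,0,0,-0.002,-0.002,0,0,0,0,0]'

```text
clock: 11.2
tool_pos: [537.7, 155.2, 135.9]
eef_rot: [0.083, 0.997, 0.001, 0.001]
contact_force: [-0.8, 0.3, 9.7]
width: 19.6
finger_force: 41.8
```

```bash
cat > f.py <<'E'
from h import *
s=ctrl.sense();M=rot(s['eef_rot']);f=M.T@s['contact_force'];t=M.T@s['torque'];N=-f[2]+3.4
a=np.radians(-9.33);d=s['tool_pos'][:2]-[538.1,154.7]
print(s['clock'],s['tool_pos'].round(1),"yaw",np.degrees(np.arctan2(M[1,0],M[0,0])).round(2),"tool-frame offset",(M.T@np.r_[d,0])[:2].round(1),"f",f.round(1),"t",t.round(2),"contact x",(t[1]-.035*f[0])/N*1000//1,"y",-(t[0]+.035*f[1])/N*1000//1)
E
python3 f.py
```

```text
11.2 [537.7 155.2 135.9] yaw 170.5 tool-frame offset [0.5 0.4] f [ 0.8  0.2 -9.7] t [-0.63  0.18  0.21] contact x 11.0 y 47.0
```

Call:
send_rows --targets '[-0.002,0,0,0,0,0,0,-0.003,0,0,0,0,0,0,-0.004,0,0,0,0,0,0]'

```text
clock: 11.58
tool_pos: [538.1, 155.2, 135.7]
eef_rot: [0.083, 0.997, 0.001, -0.001]
contact_force: [-9.2, 1.5, 15.2]
width: 19.8
finger_force: 42.6
```

```bash
python3 f.py
```

```text
11.575 [538.1 155.2 135.7] yaw 170.52 tool-frame offset [0.  0.5] f [  9.4  -0.  -15.2] t [-0.59  1.76  0.2 ] contact x 77.0 y 31.0
```

Call:
send_rows --targets '[-0.002,0,0,0,0,0,0,-0.003,0,0,0,0,0,0,-0.004,0,0,0,0,0,0]'

```text
clock: 11.95
tool_pos: [538.5, 155.1, 135.6]
eef_rot: [0.082, 0.997, 0.001, -0.003]
contact_force: [-17.4, 1.3, 19.6]
width: 19.1
finger_force: 43.4
```

```bash
python3 f.py
```

```text
11.95 [538.5 155.1 135.6] yaw 170.54 tool-frame offset [-0.3  0.5] f [ 17.4  -1.6 -19.5] t [-0.44  3.16  0.11] contact x 111.0 y 21.0
```

Call:
send_rows --targets '[0.004,0,-0.004,0,0,0,0,0.008,-0.001,-0.008,0,0,0,0,0.013,-0.001,-0.01,0,0,0,0,0.013,-0.001,-0.01,0,0,0,0,0.013,-0.001,-0.01,0,0,0,0]'

```text
clock: 12.58
tool_pos: [534.6, 154.2, 139.5]
eef_rot: [0.083, 0.997, -0.0, -0.0]
contact_force: [1.0, -0.3, -3.6]
width: 19.4
finger_force: 40.2
```

```bash
python3 f.py; python3 - <<'E'
from h import *
w=snap("wrist","w5"); snap("scene","s5"); snap("top","t5")
E
python3 f.py
```

```text
12.575 [534.6 154.2 139.5] yaw 170.5 tool-frame offset [ 3.3 -1.1] f [-1.  -0.2  3.6] t [-0.05  0.04 -0.01] contact x -347.0 y -260.0
12.725 [534.8 154.3 139.7] yaw 170.5 tool-frame offset [ 3.2 -1. ] f [-0.1  0.4  3.2] t [-0.02 -0.01  0.02] contact x -45.0 y 72.0
```

Call:
send_rows --targets '[0,0.002,0.003,0,0,0,0,0,0.002,0.006,0,0,0,0,0,0.002,0.009,0,0,0,0,0,0.002,0.01,0,0,0,0,0,0.002,0.01,0,0,0,0]'

```text
clock: 13.35
tool_pos: [534.9, 155.3, 134.7]
eef_rot: [0.083, 0.997, 0.0, -0.0]
contact_force: [-0.0, -0.3, -3.6]
width: 19.3
finger_force: 40.2
```

```bash
sed -i 's/\.035\*/.17*/g' f.py; python3 f.py
```

```text
13.35 [534.9 155.3 134.7] yaw 170.5 tool-frame offset [3.3 0.1] f [-0.  -0.3  3.6] t [0.03 0.02 0.01] contact x -107.0 y -74.0
```

No contact at 134.7 mm, which is below the earlier rim contact, so the lugs are entering the seats. I'll carry on down.

Call:
send_rows --targets '[0,0,0.002,0,0,0,0,0,0,0.004,0,0,0,0,0,0,0.006,0,0,0,0,0,0,0.006,0,0,0,0]'

```text
clock: 13.85
tool_pos: [534.8, 155.3, 131.6]
eef_rot: [0.083, 0.997, -0.0, -0.0]
contact_force: [0.6, -1.0, -2.7]
width: 19.3
finger_force: 40.2
```

```bash
python3 f.py
```

```text
13.85 [534.8 155.3 131.6] yaw 170.5 tool-frame offset [3.3 0. ] f [-0.7 -0.8  2.7] t [ 0.01 -0.03  0.  ] contact x 134.0 y 194.0
```

Call:
send_rows --targets '[0,0,0.001,0,0,0,0,0,0,0.002,0,0,0,0,0,0,0.003,0,0,0,0]'

```text
clock: 14.22
tool_pos: [535.1, 155.3, 130.6]
eef_rot: [0.083, 0.997, 0.0, 0.0]
contact_force: [-0.8, -1.5, 1.2]
width: 19.3
finger_force: 40.8
```

```bash
python3 f.py
```

```text
14.225 [535.1 155.3 130.6] yaw 170.5 tool-frame offset [3.1 0.1] f [ 0.6 -1.6 -1.2] t [ 0.09  0.31 -0.06] contact x 46.0 y 38.0
```

Call:
send_rows --targets '[0,0,0.001,0,0,0,0,0,0,0.001,0,0,0,0]' --newtons 20

```text
clock: 14.48
tool_pos: [535.1, 155.3, 130.6]
eef_rot: [0.083, 0.997, 0.0, 0.0]
contact_force: [-3.7, -1.4, 5.1]
width: 19.3
finger_force: 41.3
```

Call:
send_rows --targets '[0,0,0,0,0,0,0.3,0,0,0,0,0,0,0.38,0,0,0,0,0,0,0.4,0,0,0,0,0,0,0.4]'

```text
clock: 14.98
tool_pos: [534.9, 155.3, 129.7]
eef_rot: [0.083, 0.997, -0.0, -0.0]
contact_force: [0.3, -0.6, -0.1]
width: 34.0
finger_force: 0.0
```

```bash
python3 f.py
```

```text
14.975 [534.9 155.3 129.7] yaw 170.5 tool-frame offset [3.2 0.1] f [-0.4 -0.6  0.1] t [0.02 0.03 0.02] contact x 31.0 y 23.0
```

Released without force. I'll raise straight up, then move aside and check.

Call:
send_rows --targets '[0,0,-0.03,0,0,0,0.4,0,0,-0.08,0,0,0,0.4,0,0,-0.15,0,0,0,0.4,0,0,-0.24,0,0,0,0.4,0,0,-0.3,0,0,0,0.4]'

```text
clock: 15.6
tool_pos: [535.6, 155.4, 283.8]
eef_rot: [0.083, 0.997, 0.001, 0.002]
contact_force: [0.4, 0.3, -0.4]
width: 34.3
finger_force: 0.0
```

Call:
send_rows --targets '[0.06,-0.08,-0.04,0,0,0,0.4,0.12,-0.16,-0.06,0,0,0,0.4,0.18,-0.24,-0.06,0,0,0,0.4,0.24,-0.32,-0.06,0,0,0,0.4,0.24,-0.32,-0.06,0,0,0,0.4]'

```text
clock: 16.23
tool_pos: [389.0, 15.8, 311.5]
eef_rot: [0.084, 0.996, -0.0, 0.002]
contact_force: [0.7, -0.2, -0.0]
width: 34.2
finger_force: 0.0
```

```bash
python3 f.py; python3 - <<'E'
from h import *
c=snap("scene","s6");t=snap("top","t6")
a=c["pixels"][140:290,200:400,::-1];b=t["pixels"][215:335,190:350,::-1]
f=lambda i:cv2.resize(np.clip(i.astype(float)*1.8,0,255).astype(np.uint8),(400,300),interpolation=cv2.INTER_CUBIC)
cv2.imwrite("pics/fin.png",np.vstack([f(a),f(b)]))
E
```

```text
16.225 [389.   15.8 311.5] yaw 170.34 tool-frame offset [ 123.7 -162. ] f [-0.7 -0.1  0. ] t [-0.01 -0.06  0.01] contact x 16.0 y 6.0
```

View pics/fin.png

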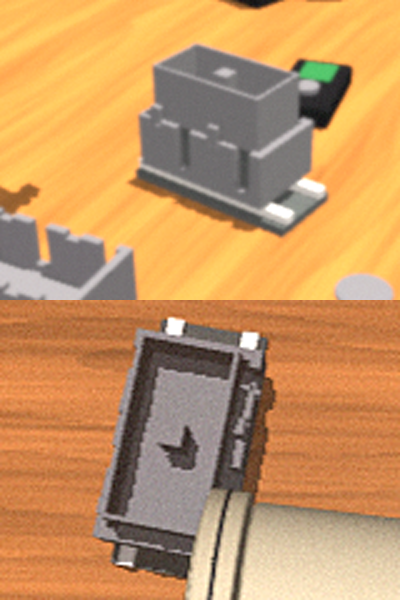

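The final picture shows the spare tote standing level in the filled tote's rim, square to the stand, with the arm clear. The multimeter is undisturbed, and the empty tote is where it was.

```bash
python3 -c "
from station import ctrl
print(ctrl.finish_job())"
```

```text
the job is handed in; nothing more can be done
None
```

The spare tote was lifted out, turned half round, lowered into the filled tote's shallow seats (about 6 mm below first rim contact), released and handed in; the last picture shows it level, but no verdict came back.

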